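Fetch the needle tin from behind the bottles

ROBOT

A 6-joint arm with a two-finger parallel gripper is mounted at the origin on the work surface. World frame = base frame: x ahead of the robot, y to its left, z up, the work surface at z = 0. Lengths are in mm, angles in rad, forces in N, time in s.
With the tool pointing down it reaches from about 300 to 775 mm from the base axis. Payload 14.6 kg.
Tool frame: the origin (TCP) lies at the very end of the fingers, on their centre line; the grasp point (between the pads) lies 19 mm behind it; z points along the fingers, y is the line along which they close (so a half turn about z gives the same grasp; the last joint's range is limited). The gripper opens to 94 mm and grips with 3 to 60 N. Pads are 16 mm wide; open, the fingers measure 119 mm over their backs; the gripper's body (75 mm by 177 mm) begins 78 mm behind the grasp point.
Start: joints at [-1.347, 0.3, 1.521, -0, 1.321, -0.067], TCP at [157.688, -526.9, 205.446] pointing down, gripper open.
Joint ranges: [-3.03, 3.03], [-0.79, 2.21], [0.23, 2.52], [-1.04, 4.18], [0, 3.07], [-2.55, 2.55]. Speed limits (rad/s): [2.22, 2.22, 2.57, 3.14, 3.14, 3.14].

INTERFACE

Orientations are given as [roll, pitch, yaw] about the fixed x, y, z axes, in that order (R = Rz(yaw) Ry(pitch) Rx(roll)).
In Python, from cell import manip, eyes, ticket gives the robot as it stands. The module is installed in compiled form; this text tells all that it offers.
- The arm moves only by the tool arm_command, never from a script. Its argument "plan" is a list of rows, each a list of 5 numbers: the opening, from -1 (shut) to 1 (fully open), then the shift along the tool's x, y, z in m, then the turn about the tool's z in rad. In form: [[jaw, dx, dy, dz, roll], ...]. A call has 1 to 20 rows; each row shifts and turns the commanded pose from where the row before left it, along the tool's axes as they then stand; what a row does not reach is not made up. A row lasts 1/8 s, in which the tool goes at most 62.5 mm and 10.7 degrees, less where a joint would pass 70% of its speed; a pose out of reach is approached as far as the arm can. A call is refused whole if a number of a shift passes 0.0625 or a number of a turn 0.188, either way. A call with a gripper value outside its range is refused whole. The fingers move at their own pace and stop on an object; "newtons" is the grip in N (left out, the last holds). Time passes only in rows, so rows that do not move let the fingers close. It gives the time, the measured TCP pose, the force, the opening and the grip force at its end, in the units of the state.
- manip.read_state(): the state, without advancing time (a new reading comes with each control period).
- eyes.camera(name): name is "side" or "top" or "wrist"; returns a dict with "img" (384x512x3 uint8, blue, green, red), "z_map" (384x512 float32, mm along the optical axis (not along the pixel's ray), 0 where there is no reading), "fx", "fy", "cx", "cy" (pixels), "eye" and "orientation" of the camera in the world. Camera axes: x right, y down, z forward; pixel columns grow to the right and rows downward; lengths in mm; the calibration is good to about 2 mm. A picture is of the moment at which its call begins.
- ticket.sign_off(): hands the job in; it is judged then, once.
The state is a dict: "clock": time; "joints": joint angles; "qd": joint speeds; "effort": joint torques, N m; "eef_pos": TCP position; "eef_rot": TCP orientation; "wrist_force": force on the tool from outside, world axes, zero at the start; "moment": the same for the moment, N m; "finger_gap": finger opening in mm; "finger_force": force on a finger pad.
Only numpy, scipy, OpenCV 4.12 (cv2) and the standard library are available. Lean on these libraries where they do the work, as an engineer would, in place of code of your own. Each camera call takes 0.05 s, during which the arm holds its last target. There are 200 camera calls.

TASK

The little tin of inflator needles stands at the back of the oil tray, boxed in by the aerosol can and the two bottles. Move all three out onto the rubber mat, then put the tin in the steel parts dish, and then stand each of the three back in the cup it came from. Keep the can and bottles upright all the while, and leave everything standing upright and still.

Things in the scene. Friction and masses are not known exactly. Their poses are not given: they have to be found in the camera images.
- aerosol: aerosol can, metal with a white band: 50 mm diameter up to 122 mm, domed to 134 mm, then a black plastic cap 34 mm in diameter from 134 to 170 mm height (grip it by the cap from above). Loose, about 280 g, upright; origin: centre of its underside, z up along its axis (its yaw means nothing)
- oil_bottle: wide grey plastic oil bottle with a paper label: 56 mm diameter up to 108 mm, sloping shoulder to 124 mm, neck, then a black screw cap 32 mm in diameter from 127 to 155 mm height (grip it by the cap). Loose, about 340 g, upright; origin: centre of its underside, z up along its axis (its yaw means nothing)
- nozzle_bottle: slim white plastic bottle with a pointed nozzle: 44 mm diameter up to 98 mm, shoulder to 110 mm, then a straight nozzle collar 26 mm in diameter from 110 to 128 mm height (grip it there), then a cone tapering to 6 mm at 160 mm. Loose, about 200 g, upright; origin: centre of its underside, z up along its axis (its yaw means nothing)
- tin: small round steel screw-lid tin, 50 mm diameter, 45 mm tall (the body 49 mm, the lid 50 mm from 31 mm height up), about 110 g, loose, standing on the tray floor about 66 mm from the axis of each of the three bottles. Origin: centre of its underside, z up
- aerosol_cup: low round aluminium drip cup on the oil tray, the one the aerosol can stands in at the start and fits: 67 mm inside and 72 mm outside diameter, rim 12 mm high, wall 2.5 mm, floor 3 mm thick. Fixed. Origin: centre of its underside, z up
- oil_cup: low round aluminium drip cup on the oil tray, the one the grey oil bottle stands in at the start and fits: 73 mm inside and 78 mm outside diameter, rim 12 mm high, wall 2.5 mm, floor 3 mm thick. Fixed. Origin: centre of its underside, z up
- nozzle_cup: low round aluminium drip cup on the oil tray, the one the white nozzle bottle stands in at the start and fits: 61 mm inside and 66 mm outside diameter, rim 12 mm high, wall 2.5 mm, floor 3 mm thick. Fixed. Origin: centre of its underside, z up
- tray: dark sheet-steel oil tray that carries the cups and the tin: 185 mm (x) by 224 mm (y), floor 3 mm thick, rims 10 mm high, the back rim at its +x edge 35 to 38 mm high; a roll of tape and a brass coupling lie in its two front (-x) corners, both under 20 mm high. Fixed. Origin: centre of its underside
- mat: black rubber mat lying free at one side of the tray (left or right), 270 mm (its x) by 130 mm (its y), 4 mm thick. Fixed. Origin: centre of its underside, z up
- dish: round shallow steel parts dish at the other side of the tray: 82 mm outside diameter at the foot flaring to 93 mm at the rim, 12 mm high, wall 2.5 mm, floor 3 mm thick (about 77 mm inside across the floor). Fixed. Origin: centre of its underside
Mind the look-alikes: they are no part of the job. What is shaped like the oil_bottle but red is not meant. There is more than one size of the tin; the one meant has the size given above.

How it is judged (in metres and radians):
On the way, in this order (a step that is already met when the one before it is completed fails the run):
1. the aerosol can and both bottles stand released on the rubber mat while the tin is still in its place (x of aerosol in the frame of mat between -0.132 and 0.132 m and y of aerosol in the frame of mat between -0.062 and 0.062 m and z of aerosol in the frame of mat between 0 and 0.01 m and angle between each of aerosol, oil_bottle, nozzle_bottle's own z axis and vertical below 0.1 rad and linear speed of each of aerosol, oil_bottle, nozzle_bottle below 0.03 m/s and contact force between the fingers and aerosol below 0.3 N and x of oil_bottle in the frame of mat between -0.132 and 0.132 m and y of oil_bottle in the frame of mat between -0.062 and 0.062 m and z of oil_bottle in the frame of mat between 0 and 0.01 m and contact force between the fingers and oil_bottle below 0.3 N and x of nozzle_bottle in the frame of mat between -0.132 and 0.132 m and y of nozzle_bottle in the frame of mat between -0.062 and 0.062 m and z of nozzle_bottle in the frame of mat between 0 and 0.01 m and contact force between the fingers and nozzle_bottle below 0.3 N and distance of tin from where it was at the start of the episode below 0.03 m), for 0.2 s.
2. then the tin stands released in the parts dish, with the can and both bottles still on the mat (horizontal distance between tin and dish below 0.018 m and z of tin in the frame of dish below 0.008 m and angle between each of tin, aerosol, oil_bottle, nozzle_bottle's own z axis and vertical below 0.1 rad and linear speed of each of tin, aerosol, oil_bottle, nozzle_bottle below 0.03 m/s and contact force between the fingers and tin below 0.3 N and x of aerosol in the frame of mat between -0.132 and 0.132 m and y of aerosol in the frame of mat between -0.062 and 0.062 m and z of aerosol in the frame of mat between 0 and 0.01 m and contact force between the fingers and aerosol below 0.3 N and x of oil_bottle in the frame of mat between -0.132 and 0.132 m and y of oil_bottle in the frame of mat between -0.062 and 0.062 m and z of oil_bottle in the frame of mat between 0 and 0.01 m and contact force between the fingers and oil_bottle below 0.3 N and x of nozzle_bottle in the frame of mat between -0.132 and 0.132 m and y of nozzle_bottle in the frame of mat between -0.062 and 0.062 m and z of nozzle_bottle in the frame of mat between 0 and 0.01 m and contact force between the fingers and nozzle_bottle below 0.3 N), for 0.2 s.
At the end, for the whole second after the job is handed in: the tin stands upright on the floor of the parts dish (axis within 18 mm of the dish's centre), the aerosol can and both bottles each stand upright on the floor of their own cup (axis within 12 mm of the cup's centre), all released and at rest (horizontal distance between tin and dish below 0.018 m and z of tin in the frame of dish below 0.008 m and angle between each of tin, aerosol, oil_bottle, nozzle_bottle's own z axis and vertical below 0.1 rad and linear speed of each of tin, aerosol, oil_bottle, nozzle_bottle below 0.03 m/s and contact force between the fingers and tin below 0.3 N and horizontal distance between aerosol and aerosol_cup below 0.012 m and z of aerosol in the frame of aerosol_cup below 0.008 m and contact force between the fingers and aerosol below 0.3 N and horizontal distance between oil_bottle and oil_cup below 0.012 m and z of oil_bottle in the frame of oil_cup below 0.008 m and contact force between the fingers and oil_bottle below 0.3 N and horizontal distance between nozzle_bottle and nozzle_cup below 0.012 m and z of nozzle_bottle in the frame of nozzle_cup below 0.008 m and contact force between the fingers and nozzle_bottle below 0.3 N); the robot touches nothing.
It fails at once if the aerosol can or one of the bottles is tipped or knocked over (more than 30 degrees) (angle between any of aerosol, oil_bottle, nozzle_bottle's own z axis and vertical above 0.52 rad).
It also fails if it takes over 141 s, if anything falls off the work surface, if the arm or the gripper's body presses on something with over 40 N, if the wrist force passes 120 N, or if a joint passes its speed limit or range.

## Working session

There is one attempt and no reset: what is moved stays moved. The work goes in short steps, Python scripts to look and compute and a tool call to move; the robot and the scene stay as the last step left them, time stands still between calls to the robot, and variables do not carry over. Pictures are saved under pics/ and viewed, at most 14 in all, crops included, and the job is handed in when it is done.

Besides the shell and the picture viewer there is one more tool, called after "Request:" by a JSON object that holds its "fn" and its "kwargs". arm_command: Moves the arm, as the interface text tells. Its arguments: {"type":"object","properties":{"plan":{"type":"array"},"newtons":{"type":"number"}},"required":["plan"]}

```bash
mkdir -p pics
cat > h.py <<'E'
import numpy as np,cv2
from scipy.spatial.transform import Rotation as R
from cell import manip,eyes,ticket
def shot(n,f=None):
    c=eyes.camera(n)
    if f: cv2.imwrite('pics/'+f,c['img'])
    o=np.array(c['orientation'])
    c['R']=o if o.shape==(3,3) else (R.from_euler('xyz',o).as_matrix() if o.size==3 else R.from_quat(o).as_matrix())
    return c
def cloud(c):
    v,u=np.mgrid[:384,:512]; z=c['z_map']
    p=np.stack([(u-c['cx'])/c['fx']*z,(v-c['cy'])/c['fy']*z,z],-1)
    return p@c['R'].T+np.array(c['eye'])
E
python3 - <<'E'
from h import *
for n in('top','side'):
    c=shot(n,n+'0.png'); print(n,c['eye'],c['orientation'],c['fx'],c['cx'],c['cy'])
    np.save(n+'.npy',cloud(c))
print(manip.read_state())
E
```

```text
top [ 4.07331565e+02 -2.42261811e-01  1.08922343e+03] [-3.00913375  0.00780209 -1.54235518] 492.18986908898574 266.445598891763 193.36004736286034
side [-38.27973756 655.68100878 841.60692504] [-2.31387333 -0.0100698  -2.42311407] 492.6810579087431 246.97180105813896 189.36782376693955
{'clock': 0.1, 'joints': array([-1.34659937e+00,  3.00385253e-01,  1.52151371e+00, -2.00427214e-05,
        1.32070595e+00, -6.65964894e-02]), 'qd': array([ 0.00011251, -0.00094524, -0.00220463,  0.00017623, -0.00139452,
        0.00071673]), 'effort': array([ 1.25175768e-03, -5.32645404e+01, -3.53283691e+01,  7.09282723e-02,
        2.35116330e-02, -5.90768650e-05]), 'eef_pos': array([ 157.63338836, -526.68095432,  204.9619208 ]), 'eef_rot': array([-3.14058135e+00, -4.79919188e-05,  2.90798391e-01]), 'wrist_force': array([-0.27266775,  0.99553062, -0.42808055]), 'moment': array([ 0.03067582, -0.00847946,  0.01794569]), 'finger_force': 0.0, 'finger_gap': 94.01099899660731}
```

View pics/top0.png

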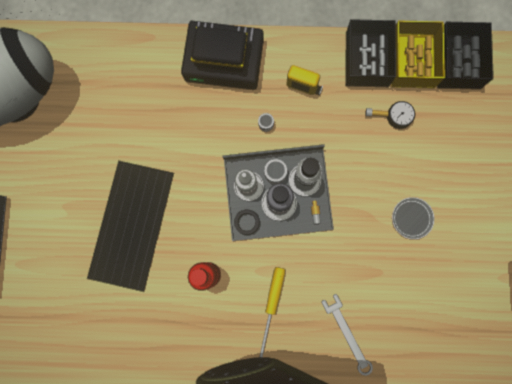

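View pics/side0.png

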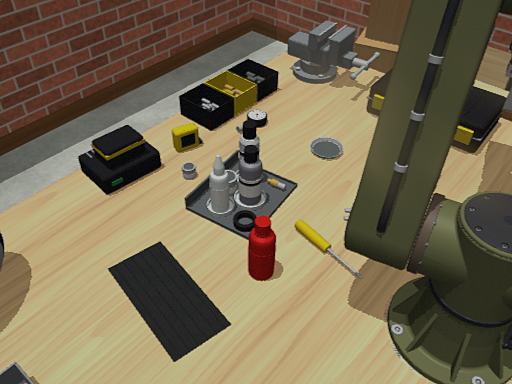

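The top view shows the mat at left (131,226), the tray with the nozzle bottle (246,182), a front bottle (280,200), a right one (307,175), the tin (276,170) and the dish (412,218). The side view shows the same, plus the red look-alike (262,250).

Run:
```python
from h import *
P=np.load('top.npy'); S=np.load('side.npy'); img=cv2.imread('pics/top0.png')
def cen(roi,lo,hi,src=P):
    x0,y0,x1,y1=roi; q=src[y0:y1,x0:x1].reshape(-1,3); q=q[(q[:,2]>lo)&(q[:,2]<hi)]
    if len(q)<5: return len(q)
    b=np.array([q[:,:2].min(0),q[:,:2].max(0)]); (cx,cy),r=cv2.minEnclosingCircle(q[:,:2].astype(np.float32))
    return len(q),np.round([cx,cy,r]),np.round(b.ravel()),q[:,2].max().round()
for n,r in dict(noz=(230,160,262,200),front=(262,180,300,222),right=(290,150,325,198)).items():
    q=P[r[1]:r[3],r[0]:r[2],2]; print(n,q.max())
    for lo,hi in((20,112),(112,122),(122,135),(135,150),(150,162),(162,180)): print('  ',lo,cen(r,lo,hi))
print('tin',cen((262,155,288,186),40,60)); print('dish',cen((385,190,440,245),7,20))
print('red',cen((180,255,225,295),130,170))
print('tape',cen((228,205,263,238),12,25))
m=((img.max(2)<60)).astype(np.uint8); m[:, :80]=0; m[:,180:]=0;m[:150]=0;m[300:]=0
cs,_=cv2.findContours(m,0,2); c=max(cs,key=cv2.contourArea)
bx=cv2.boxPoints(cv2.minAreaRect(c)).round().astype(int); print('mat',[P[b,a].round() for a,b in bx]); 
mm=cv2.moments(c); u,v=int(mm['m10']/mm['m00']),int(mm['m01']/mm['m00']); print(P[v,u])
h=img[215:240,395:430]; print(P[218,412])
# side colours
si=cv2.imread('pics/side0.png')
cv2.imwrite('pics/sc.png',cv2.resize(np.hstack([si[110:230,180:310],img[130:250,215:345]]),None,fx=3,fy=3,interpolation=2))
```

```text
noz 1089.2234275933113
   20 (194, array([565.,  55.,  22.]), array([543.,  32., 587.,  76.]), np.float64(112.0))
   112 (133, array([565.,  54.,  20.]), array([546.,  35., 583.,  73.]), np.float64(121.0))
   122 (16, array([565.,  55.,  13.]), array([552.,  42., 576.,  68.]), np.float64(134.0))
   135 (69, array([565.,  55.,  13.]), array([553.,  44., 577.,  66.]), np.float64(150.0))
   150 (37, array([565.,  55.,   9.]), array([557.,  47., 573.,  63.]), np.float64(161.0))
   162 (21, array([565.,  55.,   5.]), array([560.,  50., 568.,  58.]), np.float64(169.0))
front 1089.2234275933113
   20 (188, array([545., -20.,  43.]), array([503., -59., 580.,  13.]), np.float64(112.0))
   112 (113, array([540., -23.,  39.]), array([504., -53., 566.,  12.]), np.float64(122.0))
   122 (253, array([530., -15.,  26.]), array([505., -40., 555.,  10.]), np.float64(135.0))
   135 (17, array([528., -16.,  15.]), array([515., -31., 528.,  -0.]), np.float64(148.0))
   150 (125, array([531., -16.,  16.]), array([515., -31., 546.,  -0.]), np.float64(162.0))
   162 (97, array([531., -16.,  16.]), array([5
[... 481 characters left out ...]
ay([566., -78., 587., -54.]), np.float64(160.0))
   162 (260, array([584., -71.,  17.]), array([567., -87., 599., -55.]), np.float64(180.0))
tin (422, array([597.,  -6.,  26.]), array([572., -31., 621.,  19.]), np.float64(55.0))
dish (394, array([ 508., -314.,   51.]), array([ 461., -364.,  552., -263.]), np.float64(19.0))
red (251, array([370., 134.,  16.]), array([355., 119., 385., 150.]), np.float64(160.0))
tape (294, array([490.,  54.,  47.]), array([454.,  21., 524.,  91.]), np.float64(25.0))
mat [array([357., 396.,   5.]), array([619., 347.,   1.]), array([589., 223.,   5.]), array([331., 276.,   6.])]
[466.01814882 312.81935103   6.67992372]
[ 505.89050596 -310.78182776    1.27556759]
```

View pics/sc.png

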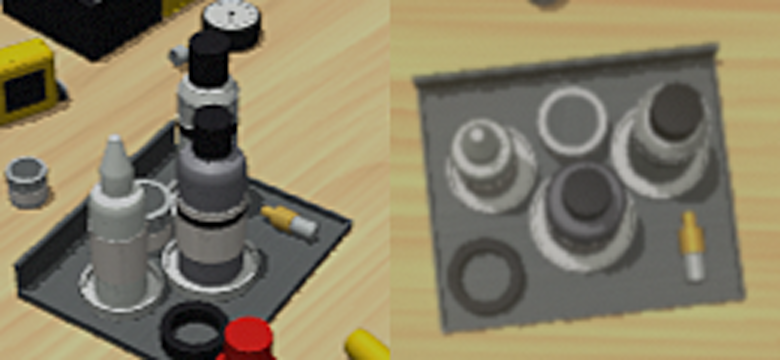

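The crops show the can at back right (black cap, white band), the grey oil bottle in front with its label, the nozzle bottle at left and the tin behind. The estimates are nozzle (565,55), oil (531,-16), can (584,-71) and tin (597,-6). I'll go above the tray for a close look.

Request:
{"fn": "arm_command", "kwargs": {"plan": [[0.1,0,0,-0.03,0.145],[0.1,0,0,-0.03,0.1458],[0.1,0.02,-0.03,-0.02,0],[0.1,0.034,-0.048,-0.02,0],[0.1,0.034,-0.048,0,0],[0.1,0.034,-0.048,0,0],[0.1,0.034,-0.048,0,0],[0.1,0.034,-0.048,0,0],[0.1,0.034,-0.048,0,0],[0.1,0.034,-0.048,0,0],[0.1,0.034,-0.048,0,0],[0.1,0.034,-0.048,0,0],[0.1,0.034,-0.048,0,0],[0.1,0.02,-0.02,0,0],[0.1,0,0,0,0],[0.1,0,0,0,0]]}}

```text
clock: 2.1
eef_pos: [537.3, 2.5, 305.3]
eef_rot: [3.141, 0.001, -0.0]
wrist_force: [0.2, 0.2, -0.5]
finger_gap: 51.9
finger_force: 0.0
```

Run:
```python
from h import *
c=shot('wrist','w1.png'); s=manip.read_state(); print(s['eef_pos'],s['eef_rot'],s['finger_gap'],c['eye'],c['orientation'],c['fx'],s['joints'])
np.save('w1.npy',cloud(c))
```

```text
[537.21473588   2.32423213 305.50224742] [ 3.14150872e+00  8.72962212e-05 -8.21149504e-04] 51.64918061268668 [617.48411958   1.79514209 484.16235089] [ 2.86414707e+00 -2.84584711e-04 -1.56994458e+00] 330.2237403466781 [-6.38098620e-02  2.15197593e-01  1.39720548e+00 -8.93405843e-05
  1.52927142e+00  1.50781132e+00]
```

View pics/w1.png

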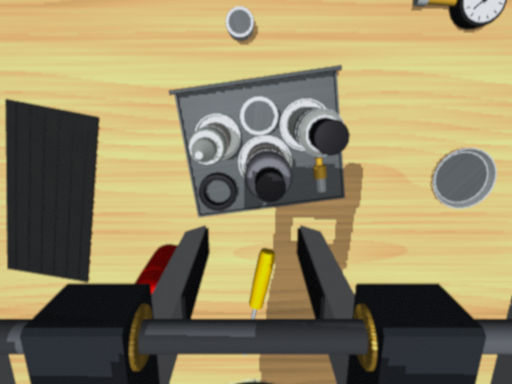

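The wrist view shows the nozzle tip at (203,150), oil cap (270,184), aerosol cap (328,134), tin (259,114) and dish (463,178).

```bash
cat >> h.py <<'E'
def cen(src,roi,lo,hi,xy=None,r=60):
    x0,y0,x1,y1=roi; q=src[y0:y1,x0:x1].reshape(-1,3); q=q[(q[:,2]>lo)&(q[:,2]<hi)]
    if xy is not None: q=q[np.hypot(*(q[:,:2]-xy).T)<r]
    if len(q)<5: return len(q)
    (cx,cy),rr=cv2.minEnclosingCircle(q[:,:2].astype(np.float32))
    return len(q),np.round([cx,cy,rr],1),q[:,2].max().round()
E
python3 - <<'E'
from h import *
P=np.load('w1.npy'); T=np.load('top.npy'); F=(0,0,512,384)
for n,xy,bands in(('noz',(565,55),((40,100),(110,132),(135,150),(150,165))),('oil',(531,-16),((40,105),(135,155),(155,170))),('aer',(584,-71),((40,125),(142,165),(168,182))),('tin',(597,-6),((40,55),)),('dish',(508,-314),((8,18),))):
    for lo,hi in bands: print(n,lo,'wrist',cen(P,F,lo,hi,xy,52 if n=='dish' else 30),'top',cen(T,F,lo,hi,xy,52 if n=='dish' else 30))
# cup rims / tray: print percentiles of mat, table heights
print(P[340-200:150,40:60,2].mean(), P[60:70,60:120,2].mean(), P[195:205,290:310,2].mean())
E
```

```text
noz 40 wrist (208, array([569.2,  50.9,  21.3]), np.float64(100.0)) top (87, array([563.3,  53.7,  22. ]), np.float64(100.0))
noz 110 wrist (499, array([565.3,  54.2,  19.9]), np.float64(132.0)) top (172, array([564.8,  54.2,  20.3]), np.float64(131.0))
noz 135 wrist (222, array([564.9,  54.3,  12.7]), np.float64(150.0)) top (69, array([564.9,  54.8,  12.5]), np.float64(150.0))
noz 150 wrist (160, array([565.2,  54.2,   8.1]), np.float64(165.0)) top (43, array([564.8,  55. ,   8.6]), np.float64(165.0))
oil 40 wrist (311, array([537. , -14.1,  27.5]), np.float64(105.0)) top (82, array([528.3, -15.7,  27.8]), np.float64(105.0))
oil 135 wrist (107, array([537.8, -15. ,  14.3]), np.float64(155.0)) top (23, array([527.5, -15.6,  15.5]), np.float64(154.0))
oil 155 wrist (749, array([531.3, -16. ,  15.8]), np.float64(163.0)) top (216, array([531.2, -15.6,  15.8]), np.float64(166.0))
aer 40 wrist (370, array([586.3, -64.6,  24.2]), np.float64(123.0)) top (157, array([580.4, -69.6,  25.1]), np.float64(124.0))
aer 142 wrist (134, array([584.2, -67.3,  16.3]), np.float64(165.0)) top (42, array([581.6, -69.4,  18.1]), np.float64(164.0))
aer 168 wrist (1051, array([583.3, -71.5,  17.1]), np.float64(178.0)) top (252, array([583.5, -71.5,  17.1]), np.float64(181.0))
tin 40 wrist (1188, array([596.3,  -6. ,  25.3]), np.float64(51.0)) top (420, array([596.6,  -5.5,  25.7]), np.float64(55.0))
dish 8 wrist (552, array([ 504.4, -309.8,   46.8]), np.float64(14.0)) top (297, array([ 505.5, -309.5,   46.4]), np.float64(17.0))
3.871293028401276 0.5968889614977544 4.383315148949624
```

Request:
{"fn": "arm_command", "kwargs": {"plan": [[0.1,0.014,-0.026,0,0],[0.1,0.014,-0.026,0,0],[0.1,0,0,0.03,0],[0.1,0,0,0.04,0],[0.1,0,0,0.04,0],[0.1,0,0,0.035,0],[0.1,0,0,0.02,0],[0.1,0,0,0.015,0],[0.1,0,0,0.006,0],[0.1,0,0,0,0],[-0.4,0,0,0,0],[-0.9,0,0,0,0],[-0.9,0,0,0,0],[-0.9,0,0,0,0],[-0.9,0,0,0,0]], "newtons": 25}}

```text
clock: 4.03
eef_pos: [565.8, 55.1, 119.7]
eef_rot: [-3.142, -0.001, 0.0]
wrist_force: [-0.6, 1.1, 3.5]
finger_gap: 25.4
finger_force: 25.0
```

Request:
{"fn": "arm_command", "kwargs": {"plan": [[-0.9,0,0,-0.01,0],[-0.9,0,0,-0.02,0],[-0.9,0,0,-0.02,0],[-0.9,0,0,-0.015,0],[-0.9,0,0,-0.005,0],[-0.9,0,-0.01,0,0],[-0.9,-0.001,-0.025,0,0],[-0.9,-0.002,-0.03,0,0],[-0.9,-0.002,-0.03,0,0],[-0.9,-0.002,-0.03,0,0],[-0.9,-0.002,-0.03,0,0],[-0.9,-0.002,-0.03,0,0],[-0.9,-0.001,-0.03,0,0],[-0.9,-0.001,-0.018,0,0],[-0.9,0,-0.007,0,0],[-0.9,0,0,0,0],[-0.9,0,0,0.02,0],[-0.9,0,0,0.025,0],[-0.9,0,0,0.015,0]]}}

```text
clock: 6.4
eef_pos: [552.6, 294.1, 128.4]
eef_rot: [3.141, 0.001, -0.001]
wrist_force: [0.5, -0.3, -2.0]
finger_gap: 25.3
finger_force: 25.0
```

Run:
```python
from h import *
s=manip.read_state(); print(s['eef_pos'],s['eef_rot'],s['wrist_force'],s['finger_gap'])
shot('side','s1.png')
```

```text
[552.64475437 294.07562432 128.36182866] [ 3.14100821e+00  9.80847714e-04 -1.02852729e-03] [ 0.45169494 -0.29259237 -1.95252418] 25.347370051223415
```

View pics/s1.png

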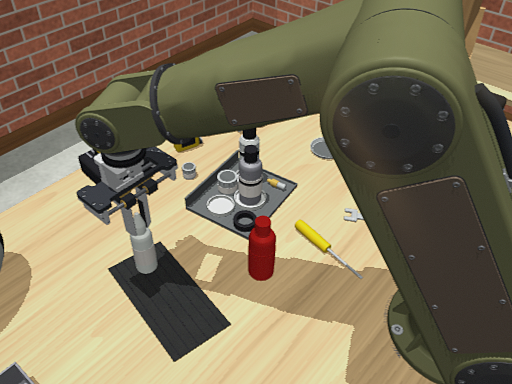

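The side view shows the bottle held upright over the far end of the mat (145,250). I'll set it down.

Request:
{"fn": "arm_command", "kwargs": {"plan": [[-0.9,0,0,0.005,0],[-0.9,0,0,0.004,0],[-0.9,0,0,0.0015,0],[-0.9,0,0,0,0],[-0.3,0,0,0,0],[0.1,0,0,0,0],[0.1,0,0,0,0],[0.1,0,0,0,0],[0.1,0,0,-0.015,0],[0.1,0,0,-0.04,0],[0.1,0,0,-0.04,0],[0.1,0,0,-0.017,0],[0.1,-0.002,0.03,0,0],[0.1,-0.004,0.05,0,0],[0.1,-0.004,0.05,0,0],[0.1,-0.004,0.05,0,0],[0.1,-0.004,0.05,0,0],[0.1,-0.0033,0.05,0,0],[0.1,0,0.03,0,0],[0.1,0,0,0,0]]}}

```text
clock: 8.95
eef_pos: [531.2, -16.4, 230.6]
eef_rot: [-3.142, 0.001, -0.003]
wrist_force: [-0.8, 0.3, 0.3]
finger_gap: 51.7
finger_force: 0.0
```

Run:
```python
from h import *
s=manip.read_state(); print(s['eef_pos'],s['finger_gap'])
c=shot('top','t2.png'); P=cloud(c); np.save('t2.npy',P); F=(0,0,512,384)
for lo,hi in((40,104),(115,130),(130,150),(150,170)):print(cen(P,F,lo,hi,(552.6,294),35))
c=shot('wrist'); P=cloud(c); F=(0,0,512,384)
print(cen(P,F,155,175,(531,-16),30),cen(P,F,10,22,(565,54),40))
```

```text
[531.15179339 -16.36561966 230.61337759] 51.66340374882845
(208, array([551.7, 293.7,  22.5]), np.float64(104.0))
(41, array([551.9, 292.4,  14.7]), np.float64(130.0))
(91, array([551.5, 293.8,  13. ]), np.float64(150.0))
(51, array([551.5, 293.9,   8.3]), np.float64(166.0))
(1216, array([531.4, -16.1,  16.1]), np.float64(163.0)) (440, array([563.3,  50.3,  35.7]), np.float64(17.0))
```

Request:
{"fn": "arm_command", "kwargs": {"plan": [[0.1,0,0,0.02,0],[0.1,0,0,0.03,0],[0.1,0,0,0.025,0],[0.1,0,0,0.012,0],[0.1,0,0,0.0065,0],[0.1,0,0,0,0],[-0.4,0,0,0,0],[-0.9,0,0,0,0],[-0.9,0,0,0,0],[-0.9,0,0,0,0],[-0.9,0,0,0,0],[-0.9,0,0,-0.01,0],[-0.9,0,0,-0.02,0],[-0.9,0,0,-0.02,0],[-0.9,0,0,-0.015,0],[-0.9,0,0,-0.005,0],[-0.9,0,0,0,0]], "newtons": 35}}

```text
clock: 11.18
eef_pos: [531.3, -14.9, 207.2]
eef_rot: [-3.142, 0.0, -0.0]
wrist_force: [-0.5, -0.3, -3.7]
finger_gap: 30.8
finger_force: 35.0
```

Request:
{"fn": "arm_command", "kwargs": {"plan": [[-0.9,-0.002,-0.01,0,0],[-0.9,-0.004,-0.025,0,0],[-0.9,-0.006,-0.035,0,0],[-0.9,-0.007,-0.04,0,0],[-0.9,-0.007,-0.04,0,0],[-0.9,-0.007,-0.04,0,0],[-0.9,-0.007,-0.04,0,0],[-0.9,-0.007,-0.04,0,0],[-0.9,-0.006,-0.03,0,0],[-0.9,-0.003,-0.017,0,0],[-0.9,-0.001,-0.008,0,0],[-0.9,0,0,0,0],[-0.9,0,0,0.02,0],[-0.9,0,0,0.025,0],[-0.9,0,0,0.015,0],[-0.9,0,0,0.007,0],[-0.9,0,0,0.004,0],[-0.9,0,0,0,0]]}}

```text
clock: 13.42
eef_pos: [474.6, 310.1, 136.8]
eef_rot: [-3.141, -0.0, -0.0]
wrist_force: [0.7, 0.6, -2.9]
finger_gap: 31.2
finger_force: 35.0
```

Request:
{"fn": "arm_command", "kwargs": {"plan": [[-0.9,0,0,0.002,0],[-0.9,0,0,0,0],[-0.3,0,0,0,0],[0.1,0,0,0,0],[0.1,0,0,0,0],[0.1,0,0,0,0],[0.1,0,0,-0.015,0],[0.1,0,0,-0.04,0],[0.1,0,0,-0.04,0],[0.1,0,0,-0.015,0],[0.1,0.008,0.03,0,0],[0.1,0.014,0.05,0,0],[0.1,0.014,0.05,0,0],[0.1,0.014,0.05,0,0],[0.1,0.014,0.05,0,0],[0.1,0.014,0.05,0,0],[0.1,0.014,0.05,0,0],[0.1,0.012,0.035,0,0],[0.1,0.005,0.0166,0,0],[0.1,0,0,0,0]]}}

```text
clock: 15.92
eef_pos: [583.3, -71.6, 244.0]
eef_rot: [-3.141, 0.001, -0.001]
wrist_force: [-0.4, 0.4, 0.4]
finger_gap: 51.6
finger_force: 0.0
```

Run:
```python
from h import *
s=manip.read_state(); print(s['eef_pos'],s['finger_gap'])
F=(0,0,512,384)
c=shot('top','t3.png'); P=cloud(c)
for lo,hi in((40,104),(135,154),(154,170)):print(cen(P,F,lo,hi,(474.6,310),35))
c=shot('wrist'); P=cloud(c)
print(cen(P,F,168,185,(583.5,-71.5),30))
```

```text
[583.28063688 -71.62806977 243.95880084] 51.63606902568833
(240, array([473.7, 307.3,  28.2]), np.float64(104.0))
(54, array([473.3, 304.9,  14.9]), np.float64(154.0))
(218, array([474.2, 309.1,  15.8]), np.float64(165.0))
(1399, array([583.3, -71.5,  16.9]), np.float64(178.0))
```

Request:
{"fn": "arm_command", "kwargs": {"plan": [[0.1,0,0,0.02,0],[0.1,0,0,0.03,0],[0.1,0,0,0.025,0],[0.1,0,0,0.015,0],[0.1,0,0,0.007,0],[0.1,0,0,0,0],[-0.4,0,0,0,0],[-0.9,0,0,0,0],[-0.9,0,0,0,0],[-0.9,0,0,0,0],[-0.9,0,0,0,0],[-0.9,0,0,-0.01,0],[-0.9,0,0,-0.02,0],[-0.9,0,0,-0.02,0],[-0.9,0,0,-0.015,0],[-0.9,0,0,-0.01,0],[-0.9,0,0,0,0]], "newtons": 35}}

```text
clock: 18.15
eef_pos: [583.5, -71.5, 222.8]
eef_rot: [3.141, -0.001, -0.0]
wrist_force: [-0.2, 0.3, -3.8]
finger_gap: 33.3
finger_force: 35.0
```

Request:
{"fn": "arm_command", "kwargs": {"plan": [[-0.9,-0.005,-0.01,0,0],[-0.9,-0.012,-0.025,0,0],[-0.9,-0.016,-0.035,0,0],[-0.9,-0.019,-0.04,0,0],[-0.9,-0.019,-0.04,0,0],[-0.9,-0.019,-0.04,0,0],[-0.9,-0.019,-0.04,0,0],[-0.9,-0.019,-0.04,0,0],[-0.9,-0.019,-0.04,0,0],[-0.9,-0.017,-0.035,0,0],[-0.9,-0.0135,-0.03,0,0],[-0.9,-0.008,-0.015,0,0],[-0.9,-0.003,-0.0065,0,0],[-0.9,0,0,0,0],[-0.9,0,0,0.02,0],[-0.9,0,0,0.025,0],[-0.9,0,0,0.017,0],[-0.9,0,0,0.008,0],[-0.9,0,0,0.005,0],[-0.9,0,0,0,0]]}}

```text
clock: 20.65
eef_pos: [395.0, 325.0, 147.7]
eef_rot: [-3.141, -0.0, -0.0]
wrist_force: [-0.7, -0.7, -2.2]
finger_gap: 33.6
finger_force: 35.0
```

Request:
{"fn": "arm_command", "kwargs": {"plan": [[-0.9,0,0,0.0023,0],[-0.9,0,0,0,0],[-0.3,0,0,0,0],[0.1,0,0,0,0],[0.1,0,0,0,0],[0.1,0,0,0,0],[0.1,0,0,-0.015,0],[0.1,0,0,-0.04,0],[0.1,0,0,-0.04,0],[0.1,0,0,-0.01,0],[0.1,0.018,0.03,0,0],[0.1,0.03,0.05,0,0],[0.1,0.03,0.05,0,0],[0.5,0.03,0.05,0,0],[0.5,0.03,0.05,0,0],[0.5,0.03,0.05,0,0],[0.5,0.022,0.035,0,0],[0.5,0.0115,0.016,0,0],[0.5,0,0,0,0]]}}

```text
clock: 23.02
eef_pos: [596.4, -6.2, 249.5]
eef_rot: [-3.141, 0.001, -0.001]
wrist_force: [-0.1, 0.7, 0.7]
finger_gap: 70.7
finger_force: 0.0
```

Run:
```python
from h import *
s=manip.read_state(); print(s['clock'],s['eef_pos'],s['finger_gap'])
F=(0,0,512,384)
c=shot('top','t4.png'); P=cloud(c)
for lo,hi in((40,120),(168,182)):print(cen(P,F,lo,hi,(395,325),35))
c=shot('wrist','w4.png'); P=cloud(c); np.save('w4.npy',P)
print(cen(P,F,40,60,(596.5,-6),35))
for xy in((565,54),(531,-16),(583.5,-71.5)): print(cen(P,F,12,22,xy,42))
```

```text
23.025 [596.37663607  -6.20535306 249.50890483] 70.66889943336042
(288, array([395. , 321.9,  24.9]), np.float64(120.0))
(275, array([394.7, 324.3,  17.1]), np.float64(179.0))
(1392, array([596.8,  -6. ,  25.4]), np.float64(51.0))
(341, array([563.2,  48.9,  36.8]), np.float64(17.0))
(345, array([532.4, -16.4,  40.6]), np.float64(17.0))
(400, array([581.1, -69.3,  38.6]), np.float64(17.0))
```

View pics/w4.png

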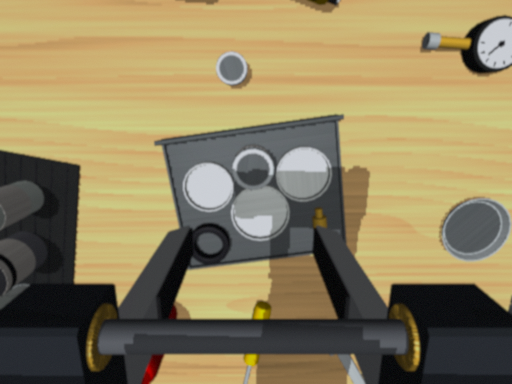

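View pics/t4.png

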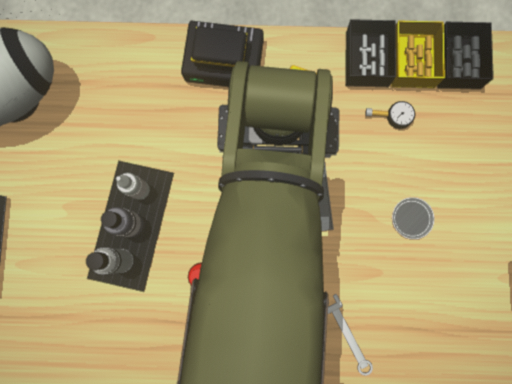

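The wrist view shows three empty cups at (209,186), (260,212) and (303,173), with the tin free at (254,168). The top view shows all three standing on the mat. I'll measure the cups and go down to the tin.

Run:
```python
from h import *
img=cv2.imread('pics/w4.png')
m=cv2.inRange(img,(120,120,120),(255,255,255)); m[:, :172]=0; m[:,335:]=0; m[:140]=0; m[240:]=0
hsv=cv2.cvtColor(img,cv2.COLOR_BGR2HSV); m[hsv[...,1]>50]=0
P=np.load('w4.npy')
c=eyes.camera('wrist'); c['R']=R.from_euler('xyz',c['orientation']).as_matrix(); fx,fy,cx,cy,E=c['fx'],c['fy'],c['cx'],c['cy'],np.array(c['eye'])
v,u=np.nonzero(m); d=np.stack([(u-cx)/fx,(v-cy)/fy,np.ones(len(u))],-1)@c['R'].T
Q=E+d*((15-E[2])/d[:,2])[:,None]
for n,xy,r in(('noz',(565,54),33),('oil',(531,-16),39),('aer',(583.5,-71.5),36)):
    q=Q[np.hypot(*(Q[:,:2]-xy).T)<r+12]; q=q[np.hypot(*(q[:,:2]-(597,-6)).T)>30,:2].astype(np.float32)
    print(n,len(q),q.min(0),q.max(0),cv2.minEnclosingCircle(q))
```

```text
noz 2085 [532.2785     9.302468] [599.36646  85.97534] ((562.9716186523438, 48.107444763183594), 38.92694854736328)
oil 2534 [493.6725   -59.856518] [577.3768    33.202847] ((540.037841796875, -14.631094932556152), 47.949275970458984)
aer 2273 [ 540.85046 -105.57967] [618.6669   -27.051092] ((579.5306396484375, -66.88670349121094), 42.261253356933594)
```

Request:
{"fn": "arm_command", "kwargs": {"plan": [[0.5,0,0,0.03,0],[0.5,0,0,0.045,0],[0.5,0,0,0.045,0],[0.5,0,0,0.045,0],[0.5,0,0,0.03,0],[0.5,0,0,0.02,0],[0.5,0,0,0.0125,0],[0.5,0,0,0,0],[0.1,0,0,0,0],[-0.5,0,0,0,0],[-0.5,0,0,0,0],[-0.5,0,0,0,0],[-0.5,0,0,-0.01,0],[-0.5,0,0,-0.025,0],[-0.5,0,0,-0.025,0],[-0.5,0,0,-0.02,0],[-0.5,0,0,0,0]], "newtons": 25}}

```text
clock: 25.3
eef_pos: [597.1, -6.1, 104.3]
eef_rot: [3.141, -0.003, -0.0]
wrist_force: [0.4, 0.0, -1.4]
finger_gap: 49.4
finger_force: 25.0
```

Request:
{"fn": "arm_command", "kwargs": {"plan": [[-0.5,-0.003,0.01,0,0],[-0.5,-0.009,0.03,0,0],[-0.5,-0.012,0.04,0,0],[-0.5,-0.012,0.04,0,0],[-0.5,-0.012,0.04,0,0],[-0.5,-0.012,0.04,0,0],[-0.5,-0.012,0.04,0,0],[-0.5,-0.01,0.034,0,0],[-0.5,-0.007,0.02,0,0],[-0.5,-0.003,0.01,0,0],[-0.5,0,0,0,0],[-0.5,0,0,0.025,0],[-0.5,0,0,0.025,0],[-0.5,0,0,0.018,0],[-0.5,0,0,0.008,0],[-0.5,0,0,0.004,0],[-0.5,0,0,0,0]]}}

```text
clock: 27.42
eef_pos: [504.9, -310.1, 23.5]
eef_rot: [3.141, -0.001, 0.0]
wrist_force: [-0.5, -0.5, -1.1]
finger_gap: 49.6
finger_force: 25.0
```

Run:
```python
from h import *
F=(0,0,512,384)
c=shot('top','t5.png'); P=cloud(c); img=c['img']
hsv=cv2.cvtColor(img,cv2.COLOR_BGR2HSV)
m=((hsv[...,1]<60)&(img.min(2)>110)).astype(np.uint8)*255; m[:150]=0; m[240:]=0; m[:,222:][:,110:]=0; m[:,:222]=0
fx,fy,cx,cy,E=c['fx'],c['fy'],c['cx'],c['cy'],np.array(c['eye'])
n,l,st,ce=cv2.connectedComponentsWithStats(m)
for i in range(1,n):
    if st[i,4]<100: continue
    x,y=np.nonzero(l==i)[::-1]
    d=np.stack([(x-cx)/fx,(y-cy)/fy,np.ones(len(x))],-1)@c['R'].T; q=(E+d*((13-E[2])/d[:,2])[:,None])[:,:2].astype(np.float32)
    print(st[i],q.min(0),q.max(0),(q.min(0)+q.max(0))/2,cv2.minEnclosingCircle(q))
c=shot('wrist','w5.png')
```

```text
[ 260  163   62   58 1983] [ 491.99496 -107.59012] [621.07733   25.865957] [556.53613 -40.86208] ((557.8562622070312, -40.635013580322266), 77.81289672851562)
[231 170  34  32 808] [532.3556   18.23012] [601.9246   89.96345] [567.14014   54.096783] ((561.2848510742188, 55.423484802246094), 44.236934661865234)
```

View pics/t5.png

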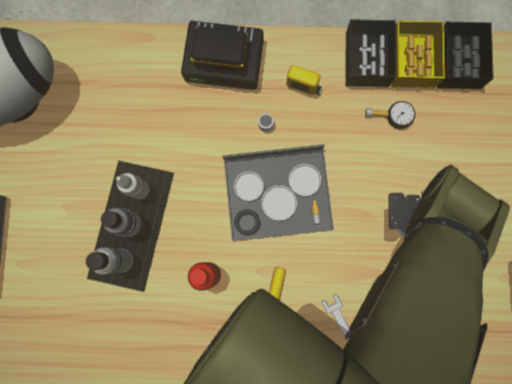

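The top view shows three empty cups at (249,186), (279,203) and (305,180). The bottles' starting spots agree with the cup centres to within 2 mm. I'll release the tin.

Request:
{"fn": "arm_command", "kwargs": {"plan": [[-0.5,0,0,0.0012,0],[-0.5,0,0,0,0],[0.2,0,0,0,0],[0.5,0,0,0,0],[0.5,0,0,0,0],[0.5,0,0,-0.01,0],[0.5,0,0,-0.03,0],[0.5,0,0,-0.05,0],[0.5,0,0,-0.05,0],[0.5,0,0,-0.05,0],[0.5,0,0,-0.035,0],[0.1,0,0,0,0]]}}

```text
clock: 29.02
eef_pos: [505.0, -310.4, 250.0]
eef_rot: [3.138, -0.005, 0.0]
wrist_force: [-0.4, 0.0, -0.4]
finger_gap: 64.0
finger_force: 0.0
```

Run:
```python
from h import *
F=(0,0,512,384)
s=manip.read_state(); print(s['clock'],s['eef_pos'])
c=shot('wrist'); P=cloud(c)
print(cen(P,F,40,60,(505,-310),40),cen(P,F,8,18,(505,-310),52))
c=shot('top'); P=cloud(c)
for xy,lo,hi in(((551.6,293.8),150,170),((474.2,309.2),154,170),((394.7,324.3),168,182)): print(cen(P,F,lo,hi,xy,30))
```

```text
29.025 [ 505.02653453 -310.41077409  249.99085526]
(1383, array([ 505. , -311.3,   25.3]), np.float64(50.0)) (722, array([ 504.5, -309.5,   46.2]), np.float64(18.0))
(51, array([551.2, 293.3,   7.3]), np.float64(166.0))
(224, array([474. , 309.5,  16.2]), np.float64(163.0))
(268, array([395. , 324.7,  17.1]), np.float64(179.0))
```

Request:
{"fn": "arm_command", "kwargs": {"plan": [[0.1,-0.005,-0.03,0,0],[0.1,-0.009,-0.052,0,0],[0.1,-0.009,-0.052,0,0],[0.1,-0.009,-0.052,0,0],[0.1,-0.009,-0.052,0,0],[0.1,-0.009,-0.052,0,0],[0.1,-0.009,-0.052,0,0],[0.1,-0.009,-0.052,0,0],[0.1,-0.009,-0.052,0,0],[0.1,-0.009,-0.052,0,0],[0.1,-0.009,-0.052,0,0],[0.1,-0.009,-0.052,0,0],[0.1,-0.006,-0.033,0,0],[0.1,0,0,0,0]]}}

```text
clock: 30.88
eef_pos: [393.3, 326.3, 244.9]
eef_rot: [3.14, 0.002, 0.003]
wrist_force: [0.6, 0.3, 0.1]
finger_gap: 51.4
finger_force: 0.0
```

Request:
{"fn": "arm_command", "kwargs": {"plan": [[0.1,0,0,0,0],[0.1,0,0,0,0]]}}

```text
clock: 31.12
eef_pos: [394.6, 324.1, 246.2]
eef_rot: [3.141, 0.0, -0.001]
wrist_force: [0.4, -0.3, -0.0]
finger_gap: 51.8
finger_force: 0.0
```

Request:
{"fn": "arm_command", "kwargs": {"plan": [[0.1,0,0,0.02,0],[0.1,0,0,0.03,0],[0.1,0,0,0.027,0],[0.1,0,0,0.017,0],[0.1,0,0,0.007,0],[0.1,0,0,0,0],[-0.4,0,0,0,0],[-0.9,0,0,0,0],[-0.9,0,0,0,0],[-0.9,0,0,0,0],[-0.9,0,0,0,0],[-0.9,0,0,-0.01,0],[-0.9,0,0,-0.02,0],[-0.9,0,0,-0.02,0],[-0.9,0,0,-0.015,0],[-0.9,0,0,-0.01,0],[-0.9,0,0,0,0],[-0.9,0,0,0,0]], "newtons": 35}}

```text
clock: 33.38
eef_pos: [394.2, 324.8, 219.7]
eef_rot: [3.141, 0.001, -0.0]
wrist_force: [-0.3, 0.4, -4.2]
finger_gap: 33.3
finger_force: 35.0
```

Request:
{"fn": "arm_command", "kwargs": {"plan": [[-0.9,0.005,0.01,0,0],[-0.9,0.012,0.025,0,0],[-0.9,0.016,0.035,0,0],[-0.9,0.019,0.04,0,0],[-0.9,0.019,0.04,0,0],[-0.9,0.019,0.04,0,0],[-0.9,0.019,0.04,0,0],[-0.9,0.019,0.04,0,0],[-0.9,0.019,0.04,0,0],[-0.9,0.017,0.035,0,0],[-0.9,0.014,0.03,0,0],[-0.9,0.008,0.015,0,0],[-0.9,0.003,0.0065,0,0],[-0.9,0,0,0,0],[-0.9,0,0,0,0],[-0.9,0,0,0.02,0],[-0.9,0,0,0.02,0],[-0.9,0,0,0.015,0],[-0.9,0,0,0.01,0],[-0.9,0,0,0,0]]}}

```text
clock: 35.88
eef_pos: [583.2, -71.3, 155.1]
eef_rot: [-3.141, 0.001, 0.0]
wrist_force: [-0.3, -0.9, -3.6]
finger_gap: 33.6
finger_force: 35.0
```

Request:
{"fn": "arm_command", "kwargs": {"plan": [[-0.9,0,0,0.004,0],[-0.9,0,0,0.0025,0],[-0.9,0,0,0.0015,0],[-0.9,0,0,0,0],[-0.3,0,0,0,0],[0.1,0,0,0,0],[0.1,0,0,0,0],[0.1,0,0,0,0],[0.1,0,0,-0.015,0],[0.1,0,0,-0.04,0],[0.1,0,0,-0.035,0],[0.1,-0.012,-0.035,-0.01,0],[0.1,-0.016,-0.054,0,0],[0.1,-0.016,-0.054,0,0],[0.1,-0.016,-0.054,0,0],[0.1,-0.016,-0.054,0,0],[0.1,-0.016,-0.054,0,0],[0.1,-0.012,-0.05,0,0],[0.1,-0.0052,-0.0257,0,0],[0.1,0,0,0,0]]}}

```text
clock: 38.38
eef_pos: [473.7, 310.5, 248.2]
eef_rot: [-3.141, -0.001, 0.002]
wrist_force: [0.8, -0.7, -0.3]
finger_gap: 52.0
finger_force: 0.0
```

Run:
```python
from h import *
F=(0,0,512,384)
s=manip.read_state(); print(s['clock'],s['eef_pos'],s['finger_gap'])
P=cloud(shot('top'))
print(cen(P,F,168,185,(583.5,-71.5),30))
P=cloud(shot('wrist'))
print(cen(P,F,154,175,(474,309.4),30))
```

```text
38.375 [473.65988989 310.53807913 248.21552104] 51.95820826081162
(253, array([583.6, -71.1,  16.9]), np.float64(182.0))
(1056, array([474.5, 309.2,  15.8]), np.float64(161.0))
```

Request:
{"fn": "arm_command", "kwargs": {"plan": [[0.1,0,0,0.025,0],[0.1,0,0,0.035,0],[0.1,0,0,0.03,0],[0.1,0,0,0.016,0],[0.1,0,0,0.0075,0],[0.1,0,0,0,0],[-0.4,0,0,0,0],[-0.9,0,0,0,0],[-0.9,0,0,0,0],[-0.9,0,0,0,0],[-0.9,0,0,0,0],[-0.9,0,0,-0.01,0],[-0.9,0,0,-0.02,0],[-0.9,0,0,-0.02,0],[-0.9,0,0,-0.015,0],[-0.9,0,0,-0.007,0],[-0.9,0,0,0,0],[-0.9,0,0,0,0]]}}

```text
clock: 40.72
eef_pos: [473.9, 309.1, 205.2]
eef_rot: [3.141, 0.001, 0.0]
wrist_force: [0.4, -0.1, -4.3]
finger_gap: 31.4
finger_force: 35.0
```

Request:
{"fn": "arm_command", "kwargs": {"plan": [[-0.9,0.002,0.01,0,0],[-0.9,0.004,0.025,0,0],[-0.9,0.006,0.035,0,0],[-0.9,0.007,0.04,0,0],[-0.9,0.007,0.04,0,0],[-0.9,0.007,0.04,0,0],[-0.9,0.007,0.04,0,0],[-0.9,0.007,0.04,0,0],[-0.9,0.006,0.03,0,0],[-0.9,0.003,0.017,0,0],[-0.9,0.0014,0.008,0,0],[-0.9,0,0,0,0],[-0.9,0,0,0,0],[-0.9,0,0,0.02,0],[-0.9,0,0,0.02,0],[-0.9,0,0,0.014,0],[-0.9,0,0,0.008,0],[-0.9,0,0,0,0]]}}

```text
clock: 42.98
eef_pos: [531.5, -15.6, 143.8]
eef_rot: [-3.142, 0.0, 0.0]
wrist_force: [0.7, -0.0, -1.8]
finger_gap: 31.2
finger_force: 35.0
```

Request:
{"fn": "arm_command", "kwargs": {"plan": [[-0.9,0,0,0.004,0],[-0.9,0,0,0.0028,0],[-0.9,0,0,0.0015,0],[-0.9,0,0,0,0],[-0.3,0,0,0,0],[0.1,0,0,0,0],[0.1,0,0,0,0],[0.1,0,0,0,0],[0.1,0,0,-0.015,0],[0.1,0,0,-0.04,0],[0.1,0,0,-0.04,0],[0.1,0.002,-0.03,-0.01,0],[0.1,0.004,-0.05,0,0],[0.1,0.004,-0.05,0,0],[0.1,0.004,-0.05,0,0],[0.1,0.004,-0.05,0,0],[0.1,0.002,-0.045,0,0],[0.1,0,-0.025,0,0],[0.1,0,-0.0095,0,0],[0.1,0,0,0,0]]}}

```text
clock: 45.48
eef_pos: [551.6, 293.5, 241.1]
eef_rot: [-3.142, -0.0, 0.0]
wrist_force: [-0.8, 0.2, 0.2]
finger_gap: 51.9
finger_force: 0.0
```

Run:
```python
from h import *
F=(0,0,512,384)
s=manip.read_state(); print(s['clock'],s['eef_pos'],s['finger_gap'])
P=cloud(shot('top'))
print(cen(P,F,154,175,(531,-16),30))
P=cloud(shot('wrist'))
print(cen(P,F,130,150,(551.5,293.8),30),cen(P,F,150,170,(551.5,293.8),30))
```

```text
45.475 [551.60074727 293.51312675 241.07592889] 51.85499529682294
(214, array([531.9, -15.8,  15.9]), np.float64(167.0))
(377, array([552.1, 294.4,  12.8]), np.float64(150.0)) (237, array([552.1, 294.7,   7.5]), np.float64(165.0))
```

Down to TCP 117.5.

Request:
{"fn": "arm_command", "kwargs": {"plan": [[0.1,0,0,0.025,0],[0.1,0,0,0.035,0],[0.1,0,0,0.035,0],[0.1,0,0,0.02,0],[0.1,0,0,0.008,0],[0.1,0,0,0,0],[-0.4,0,0,0,0],[-0.9,0,0,0,0],[-0.9,0,0,0,0],[-0.9,0,0,0,0],[-0.9,0,0,0,0],[-0.9,0,0,-0.01,0],[-0.9,0,0,-0.02,0],[-0.9,0,0,-0.02,0],[-0.9,0,0,-0.015,0],[-0.9,0,0,-0.007,0],[-0.9,0,0,0,0],[-0.9,0,0,0,0]], "newtons": 25}}

```text
clock: 47.82
eef_pos: [551.4, 293.6, 188.8]
eef_rot: [3.141, 0.001, -0.0]
wrist_force: [0.5, 0.4, -1.8]
finger_gap: 25.3
finger_force: 25.0
```

Request:
{"fn": "arm_command", "kwargs": {"plan": [[-0.9,0,0.01,0,0],[-0.9,0.001,0.025,0,0],[-0.9,0.002,0.03,0,0],[-0.9,0.002,0.03,0,0],[-0.9,0.002,0.03,0,0],[-0.9,0.002,0.03,0,0],[-0.9,0.002,0.03,0,0],[-0.9,0.002,0.03,0,0],[-0.9,0.001,0.017,0,0],[-0.9,0,0.0073,0,0],[-0.9,0,0,0,0],[-0.9,0,0,0,0],[-0.9,0,0,0.02,0],[-0.9,0,0,0.02,0],[-0.9,0,0,0.014,0],[-0.9,0,0,0.008,0],[-0.9,0,0,0,0]]}}

```text
clock: 49.95
eef_pos: [565.5, 54.6, 127.5]
eef_rot: [-3.142, 0.0, 0.0]
wrist_force: [0.5, -0.7, -1.9]
finger_gap: 25.2
finger_force: 25.0
```

Lower, release, and back off toward the mat side, clear of everything.

Request:
{"fn": "arm_command", "kwargs": {"plan": [[-0.9,0,0,0.004,0],[-0.9,0,0,0.0028,0],[-0.9,0,0,0.0015,0],[-0.9,0,0,0,0],[-0.3,0,0,0,0],[0.1,0,0,0,0],[0.1,0,0,0,0],[0.1,0,0,0,0],[0.1,0,0,-0.015,0],[0.1,0,0,-0.04,0],[0.1,0,0,-0.05,0],[0.1,0,0,-0.04,0],[0.1,0,-0.03,0,0],[0.1,0,-0.05,0,0],[0.1,0,-0.05,0,0],[0.1,0,-0.05,0,0],[0.1,0,-0.05,0,0],[0.1,0,-0.02,0,0],[0.1,0,0,0,0],[0.1,0,0,0,0]]}}

```text
clock: 52.45
eef_pos: [565.9, 303.0, 264.8]
eef_rot: [3.141, -0.0, -0.001]
wrist_force: [0.9, -0.5, -0.5]
finger_gap: 51.9
finger_force: 0.0
```

Run:
```python
from h import *
F=(0,0,512,384)
s=manip.read_state(); print(s['clock'],s['eef_pos'],s['finger_gap'],s['finger_force'])
P=cloud(shot('top','t9.png'))
for xy,lo,hi in(((565,54),150,170),((531,-16),154,170),((583.5,-71.5),168,182),((505,-310),40,60)): print(cen(P,F,lo,hi,xy,30))
```

```text
52.45 [565.89563023 302.9898127  264.76245112] 51.85344430976129 0.0
(56, array([565.1,  55.1,   8. ]), np.float64(169.0))
(215, array([531.6, -15.7,  16. ]), np.float64(166.0))
(254, array([583.5, -71.5,  16.9]), np.float64(181.0))
(455, array([ 505. , -310.8,   25.6]), np.float64(54.0))
```

View pics/t9.png

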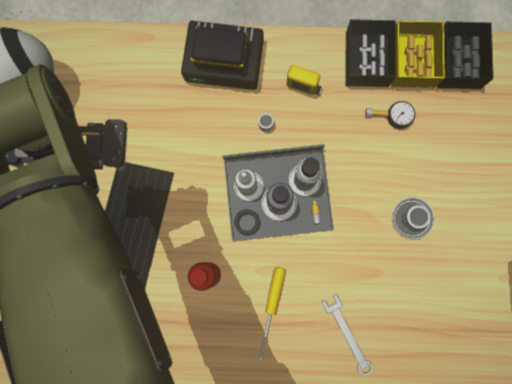

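The top view shows the nozzle bottle (246,182), oil bottle (280,200) and can (307,175) back in their cups, and the tin in the dish (412,218). The arm is clear, so I'll hand in.

```bash
python3 -c "
from cell import ticket; print(ticket.sign_off())"
```

```text
the job is handed in; nothing more can be done
None
```

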